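Close the drying can and hold the box's cover over its screw holes

TASK

Screw the white cap of the can inside the grey open box fully home (clockwise), then pick up the loose aluminium cover plate by its handle and hold it level about a centimetre above the box's rim, the right way round, so that all four threaded holes of the box can be seen whole through the cover's holes. Finish still holding it there, motionless and not touching the box (never bump or rest the cover on it), so that a colleague can start the screws; leave everything else where it stands.

Things in the scene. Friction and masses are not known exactly. Their poses are not given: they have to be found in the camera images.
- box: dryer box, fixed to the bench: open, grey, 134 (x) by 180 (y) by 64 mm high, walls 5 mm. Origin: centre of underside, z up. Inside: a can with white screw cap in the middle, and four corner bosses flush with the rim, each with a vertical 8 mm threaded hole (see thread_a to d). Black cable gland on its +x face. Between the bosses 128 mm are free along y for open fingers
- cover: cover plate of the box, loose, flat on the bench: aluminium, 134 (x) by 180 (y) by 5 mm, about 0.28 kg, balanced about its middle, where a black bar handle stands on top. Four 16 mm holes in the box's pattern (-y end 100 mm apart, +y end 60 mm), so it fits one way round only: its +y end over the box's +y end. Origin: centre of underside, z up
- handle (a point): middle of the cover's handle bar, 34 mm above the plate's underside. The bar runs along the cover's y: 90 mm long, 14 mm wide and thick, 22 mm free below it down to the plate, save for two 10 mm posts 34 mm either side of the middle. Axes as the cover's
- can_lid (a joint): turn of the can's screw cap in rad: 0 is screwed fully home against its stop; it starts loose, at 0.5 to 1.2, and falls as the cap is turned clockwise seen from above. The cap does not rise or sink, turns easily (about 0.02 N m) and stays where it is left
- cap_grip (a point): centre of the top face of the can's cap, 60.5 mm above the bench (3.5 mm below the box's rim). The cap is white, ribbed and round, 37 mm across and 14 mm high, on the black can, which is fixed in the box. Axes as the box's
- spare_can: bystander: a second, loose can with a white screw cap, 37 mm across, 50 mm high, outside the box; origin in its underside
- cover_glasses: bystander: small cardboard box 34x34x20 mm; origin in its underside
- beaker: bystander: glass beaker 57 mm across, 72 mm high; origin in its underside
- bottle: bystander: white bottle with a white cap, 53 mm across, 87 mm high; origin in its underside
- dish: bystander: clear petri dish 59 mm across, 14 mm high; origin in its underside
- counter: bystander: hand tally counter 77x43x23 mm with a ring; origin in its underside
- thread_a (a point): mouth of the box's threaded hole A, at the rim, at (-50, -75, 64) mm in the box's frame; axes as the box's
- hole_a (a point): centre, on the plate's underside, of the cover's hole A, at (-50, -75, 0) mm in the cover's frame; belongs over thread_a; axes as the cover's
- thread_b (a point): mouth of the box's threaded hole B, at the rim, at (50, -75, 64) mm in the box's frame; axes as the box's
- hole_b (a point): centre, on the plate's underside, of the cover's hole B, at (50, -75, 0) mm in the cover's frame; belongs over thread_b; axes as the cover's
- thread_c (a point): mouth of the box's threaded hole C, at the rim, at (-30, 75, 64) mm in the box's frame; axes as the box's
- hole_c (a point): centre, on the plate's underside, of the cover's hole C, at (-30, 75, 0) mm in the cover's frame; belongs over thread_c; axes as the cover's
- thread_d (a point): mouth of the box's threaded hole D, at the rim, at (30, 75, 64) mm in the box's frame; axes as the box's
- hole_d (a point): centre, on the plate's underside, of the cover's hole D, at (30, 75, 0) mm in the cover's frame; belongs over thread_d; axes as the cover's

How it is judged:
By the outcome, as a careful person would: the job done as asked, in the order asked, and still so for the second after the job is handed in, while the arm keeps its last pose, push and grip.
It also fails if it takes over 58 s, if anything falls off the work surface, if the arm or the gripper's body presses on something with over 40 N, if the wrist force passes 120 N, or if a joint passes its speed limit or range.

ROBOT

A 6-joint arm with a two-finger parallel gripper is mounted at the origin on a cart in front of the work surface, level with it; the furniture and walls round the work are solid. World frame = base frame: x ahead of the robot, y to its left, z up, the work surface at z = 0. Lengths are in m, angles in degrees, forces in N, time in s.
With the tool pointing down it reaches from about 0.35 to 0.975 m from the base axis. Payload 7.1 kg.
Tool frame: the origin (TCP) lies at the very end of the fingers, on their centre line; the grasp point (between the pads) lies robot.grip_point_offset behind it (robot.grip_point_offset is the distance from the TCP to the grasp point, in m); x points along the fingers, y is the direction in which the jaws open and shut, and the axes are right-handed (so a half turn about x gives the same grasp; the last joint's range is limited). The gripper opens to 88 mm and grips with 3 to 60 N. Pads are 20 mm wide; open, the fingers measure 115 mm over their backs; the gripper's body (75 mm by 178 mm) begins 61 mm behind the grasp point.
Start: joints at [-74.599, 24.242, 93.386, -0, 62.372, -1.089], TCP at [0.177, -0.599, 0.223] pointing down, gripper open.
Joint ranges: [-172.04, 172.04], [-51.8, 120.97], [4.93, 147.93], [-75.15, 255.16], [6.16, 154.13], [-145.62, 145.62]. Speed limits (degrees/s): [136.94, 136.94, 172.46, 180, 180, 180].

INTERFACE

Orientations are given as [roll, pitch, yaw] about the fixed x, y, z axes, in that order (R = Rz(yaw) Ry(pitch) Rx(roll)).
In Python, from rig import sensors, camera, camera_params, ticket, robot gives the robot as it stands.
- The arm moves only by the shell command python3 -m creep 'ROWS' [OPENING]. ROWS is a JSON object of lists of equal length, an entry for each row: "delta_pos": the shift along the tool's x, y, z in cm, a list of three; "turn": the turn, a rotation vector about the tool's x, y, z in degrees, a list of three. In form: {"delta_pos": [[x, y, z], ...], "turn": [[ax, ay, az], ...]}. A call has 1 to 12 rows; each row shifts and turns the commanded pose from where the row before left it, along the tool's axes as they then stand; what a row does not reach is not made up. A row lasts 1/12 s, in which the tool goes at most 41.7 mm and 7.16 degrees, less where a joint would pass 70% of its speed; a pose out of reach is approached as far as the arm can. A call with a gripper value outside its range is refused whole. OPENING is the finger opening in cm, from 0 to 8.78, set as the call begins (- or left out, the last holds). The fingers move at their own pace and stop on an object; the grip force is fixed at half the most. Time passes only in rows, so rows that do not move let the fingers close. It gives the time, the measured TCP pose, the force and the opening at its end, in the units of the state.
- sensors.sense(): the state, without advancing time (a new reading comes with each control period).
- camera(name): name is "side" or "top"; returns the picture (400x640x3 uint8, red, green, blue); there is no depth.
- camera_params(name): a dict with "fx", "fy", "cx", "cy" (pixels), "dist" ([k1, k2, p1, p2, k3] as OpenCV has them; the pictures are not rectified), "R" (3x3) and "t" (3): a world point X has camera coordinates R X + t. Camera axes: x right, y down, z forward; pixel columns grow to the right and rows downward; lengths in m; the calibration is good to about 2 mm. A picture is of the moment at which its call begins. camera_params takes no time and is no camera call.
- ticket.finish_job(): hands the job in, once; it reports no verdict.
The state is a dict: "t": time; "joints": joint angles; "dq": joint speeds; "joint_torque": joint torques, N m; "tcp_pos": TCP position; "orientation": TCP orientation; "force": force on the tool from outside, world axes, zero at the start; "ft_torque": the same for the moment, N m; "grip_width": opening from 0.0 (shut) to 1.0 (fully open).
Only numpy, scipy, OpenCV 4.12 (cv2) and the standard library are available. Lean on these libraries where they do the work, as an engineer would, in place of code of your own. Each camera call takes 0.05 s, during which the arm holds its last target. There are 200 camera calls.

## Working session

There is one attempt and no reset: what is moved stays moved. The work goes in short steps, Python scripts to look and compute and a shell command to move; the robot and the scene stay as the last step left them, time stands still between calls to the robot, and variables do not carry over. Pictures are saved under pics/ and viewed, about 8 in all and at most 12, crops included, and the job is handed in when it is done.

```bash
mkdir -p pics; ls; python3 - <<'E'
from rig import sensors,camera,camera_params,robot
import cv2
print(sensors.sense(), robot.grip_point_offset)
for n in("top","side"):
    im=camera(n); cv2.imwrite(f"pics/{n}0.png",im[:,:,::-1]); print(n,camera_params(n))
E
```

```text
pics
{'t': 0.0, 'joints': array([-7.45999087e+01,  2.42848939e+01,  9.34325236e+01, -1.58068709e-03,
        6.23701166e+01, -1.08872546e+00]), 'dq': array([-0.02466986,  0.03061755, -0.07671361, -0.03262721,  0.01760225,
       -0.00126307]), 'joint_torque': array([ 9.14047741e-04, -5.44631052e+01, -2.73666644e+01,  6.45291992e-02,
        2.28937541e-02, -1.06109424e-04]), 'tcp_pos': array([ 0.17726053, -0.59875343,  0.22188916]), 'orientation': array([-90.17288208,  89.91245466, 106.3166688 ]), 'force': array([ 0.16647527, -0.37335077,  0.76702794]), 'ft_torque': array([0.00602839, 0.06849744, 0.01842945]), 'grip_width': 0.9975213018579455} 0.0187
top {'fx': 408.45844527141514, 'fy': 408.45844527141514, 'cx': 324.7326638759921, 'cy': 204.57464244383652, 'dist': array([0.03631307, 0.        , 0.        , 0.        , 0.        ]), 'R': array([[-2.83365557e-03, -9.99995964e-01, -2.04711334e-04],
       [-9.78490928e-01,  2.81494357e-03, -2.06270647e-01],
       [ 2.06270391e-01, -3.84191784e-04, -9.78494956e-01]]), 't': array([0.06717238, 0.5515325 , 1.23650534])}
side {'fx': 430.83436865020605, 'fy': 430.83436865020605, 'cx': 313.49036236158526, 'cy': 194.964143887276, 'dist': array([-0.04888773,  0.        ,  0.        ,  0.        ,  0.        ]), 'R': array([[-0.94694184, -0.32121443, -0.01106575],
       [-0.19841505,  0.61132076, -0.76610599],
       [ 0.25284902, -0.7232622 , -0.64261899]]), 't': array([0.52538443, 0.1179487 , 1.2124062 ])}
```

View pics/top0.png

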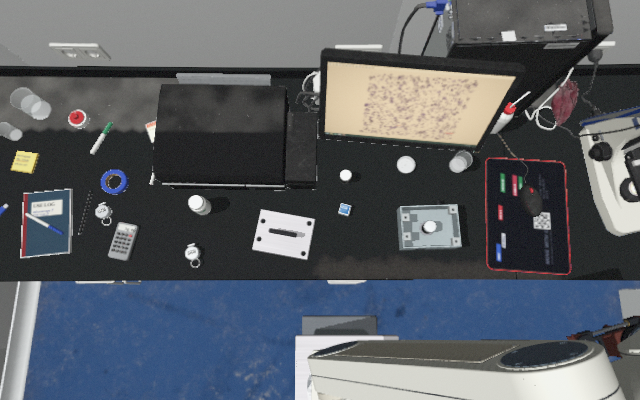

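View pics/side0.png

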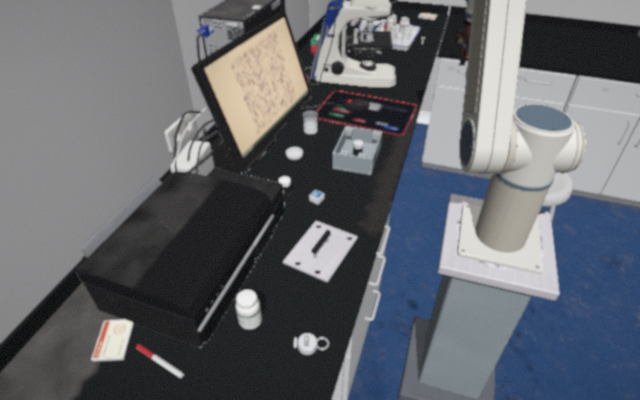

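Top view: the cover is at about (284,234), the box at (430,228) with its cap near (430,227). The spare can (346,175), cover glasses (345,210), dish (406,164) and beaker (460,161) stand nearby. The side view shows the same layout. I'll enlarge both objects.

```bash
python3 - <<'E'
import cv2,numpy as np
t=cv2.imread("pics/top0.png"); s=cv2.imread("pics/side0.png")
a=cv2.resize(t[200:265,245:325],(400,325),interpolation=cv2.INTER_CUBIC)
b=cv2.resize(t[195:260,390:470],(400,325),interpolation=cv2.INTER_CUBIC)
c=cv2.resize(s[217:282,280:360],(400,325)[:2],interpolation=cv2.INTER_CUBIC)[:270]
d=cv2.resize(s[120:185,320:400],(400,325),interpolation=cv2.INTER_CUBIC)[:270]
cv2.imwrite("pics/z0.png",np.vstack([np.hstack([a,b]),np.hstack([c,d])]))
E
```

```text
(no output)
```

View pics/z0.png

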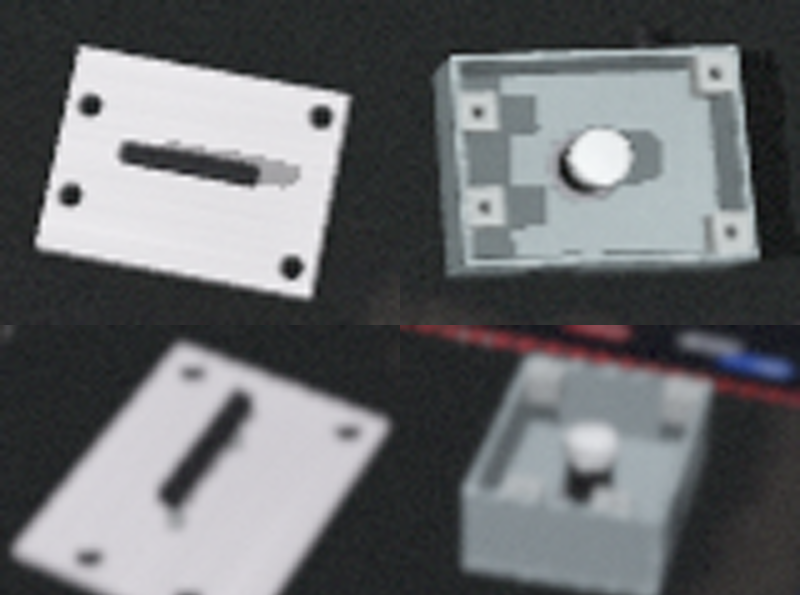

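```bash
cat > h.py <<'E'
import cv2,numpy as np
from rig import camera,camera_params,sensors
from scipy.optimize import least_squares
def proj(n,X):
    p=camera_params(n); K=np.array([[p['fx'],0,p['cx']],[0,p['fy'],p['cy']],[0,0,1]])
    return cv2.projectPoints(np.asarray(X,float),cv2.Rodrigues(p['R'])[0],p['t'],K,p['dist'])[0][:,0]
def local(P,pose):
    x,y,z,a=pose; c,s=np.cos(a),np.sin(a); P=np.asarray(P,float)
    return np.c_[x+c*P[:,0]-s*P[:,1],y+s*P[:,0]+c*P[:,1],z+P[:,2]]
H=np.array([[-50,-75,0],[50,-75,0],[-30,75,0],[30,75,0]])/1000.
def dark(im,u,v,r):   # sub-pixel darkness centroid round (u,v)
    g=cv2.cvtColor(im,cv2.COLOR_BGR2GRAY).astype(float)
    y,x=np.mgrid[:g.shape[0],:g.shape[1]]
    for _ in range(4):
        m=(x-u)**2+(y-v)**2<=r*r; w=np.clip(np.percentile(g[m],75)-g,0,None)*m
        u,v=(w*x).sum()/w.sum(),(w*y).sum()/w.sum()
    return u,v
def fit(P,z,px,n,x0):
    f=lambda q:(proj(n,local(P,[q[0],q[1],z,q[2]]))-px).ravel()
    s=least_squares(f,x0); return s.x,s.fun.reshape(-1,2)
E
python3 - <<'E'
from h import *
t=cv2.imread("pics/top0.png")
o=lambda L,x0,y0,k=5:[((u+.5)/k-.5+x0,(v+.5)/k-.5+y0) for u,v in L]
ch=o([(291,267),(320,117),(70,195),(90,105)],245,200)
bt=o([(331,232),(314,74),(85,207),(78,112)],390,195)
ch2=np.array([dark(t,*p,4) for p in ch]); bt2=np.array([dark(t,*p,2.2) for p in bt])
for nm,P,z,a,b in(("cover",H,.005,ch,ch2),("box",H,.064,bt,bt2)):
    for px in(a,b):
        q,r=fit(P,z,np.array(px),"top",[.5,0,0]); print(nm,q[:2].round(4),np.degrees(q[2]).round(2),r.round(2).tolist())
# spare check: cap centre
u=o([(200,157)],390,195)
q=least_squares(lambda q:(proj("top",[[q[0],q[1],.0605]])-u).ravel(),[.5,-.2]); print("cap",q.x)
for nm,w in(("spare",(346,174)),("glasses",(345,210))):
    q=least_squares(lambda q:(proj("top",[[q[0],q[1],.03]])-w).ravel(),[.5,-.2]); print(nm,q.x)
E
```

```text
cover [0.4665 0.201 ] -10.65 [[0.01, 0.1], [0.13, -0.1], [-0.05, -0.02], [-0.09, 0.01]]
cover [0.4664 0.2008] -10.69 [[0.01, 0.05], [0.02, -0.04], [-0.01, 0.01], [-0.02, -0.02]]
box [ 0.4821 -0.2614] 1.66 [[-0.02, 0.06], [0.2, -0.16], [-0.08, 0.08], [-0.1, 0.0]]
box [ 0.4823 -0.2613] 1.64 [[0.0, 0.07], [-0.01, -0.05], [0.06, 0.02], [-0.06, -0.05]]
cap [ 0.48187462 -0.26120076]
spare [ 0.66004917 -0.00462511]
glasses [5.39437547e-01 2.25109829e-04]
```

The fits agree well: box at (0.482, −0.261) yaw 1.6°, cover at (0.466, 0.201) yaw −10.7°, and cap centred on the box. Next is a helper that works out tool-axis moves.

```bash
cat >> h.py <<'E'
from scipy.spatial.transform import Rotation as Rn
def plan(pos,jaw):   # cm along tool axes, then turn (deg, tool axes) to tool x down, jaws along world angle jaw (mod 180)
    s=sensors.sense(); R=Rn.from_euler('xyz',s['orientation'],degrees=True)
    d=R.inv().apply(np.array(pos)-s['tcp_pos'])*100
    j=R.as_matrix()[:,1]; now=np.degrees(np.arctan2(j[1],j[0]))
    k=(jaw-now+90)%180-90; a=np.radians(now+k); y=np.array([np.cos(a),np.sin(a),0]); x=np.array([0,0,-1.])
    T=Rn.from_matrix(np.c_[x,y,np.cross(x,y)])
    print('jaw now',now.round(2),'delta cm',d.round(3),'turn',(R.inv()*T).as_rotvec(degrees=True).round(2),'| tcp',s['tcp_pos'].round(4),'j',s['joints'].round(1),'F',s['force'].round(1),'M',s['ft_torque'].round(3),'grip',round(s['grip_width'],4),'t',s['t'])
E
python3 -c "
from h import *
plan([.482,-.2613,.13],91.6)"
```

```text
jaw now -73.51 delta cm [  9.233 -23.704 -38.797] turn [1.489e+01 1.000e-02 8.000e-02] | tcp [ 0.1773 -0.5988  0.222 ] j [-74.6  24.3  93.4   0.   62.4  -1.1] F [ 0.   0.2 -0.3] M [ 0.015 -0.    -0.016] grip 0.9985 t 0.1
```

```bash
python3 -m creep '{"delta_pos":[[0.4,-2,-3.2],[0.4,-2,-3.2],[0.4,-2,-3.2],[0.4,-2,-3.2],[0.4,-2,-3.2],[0.4,-2,-3.2],[0.4,-2,-3.2],[0.4,-2,-3.2],[0.4,-2,-3.2],[0.4,-2,-3.2],[0.4,-2,-3.2],[0.4,-1.7,-3.6]],"turn":[[0,0,0],[0,0,0],[0,0,0],[0,0,0],[0,0,0],[0,0,0],[0,0,0],[0,0,0],[0,0,0],[0,0,0],[0,0,0],[0,0,0]]}' 6
python3 -m creep '{"delta_pos":[[0,0,0],[0,0,0],[0,0,0],[0,0,0],[0,0,0],[0,0,0],[0,0,0],[0,0,0]],"turn":[[-7,0,0],[-7,0,0],[-7,0,0],[-7,0,0],[-7,0,0],[-7,0,0],[0,0,0],[0,0,0]]}'
python3 -c "
from h import *
plan([.482,-.2613,.035],-31)"
```

```text
t: 1.1
tcp_pos: [0.4823, -0.2599, 0.1742]
orientation: [-41.7, 89.9, 154.8]
force: [-0.4, -0.8, 0.1]
grip_width: 0.686
t: 1.77
tcp_pos: [0.482, -0.2618, 0.1744]
orientation: [-88.6, 90.0, 149.6]
force: [-0.2, -0.1, -0.7]
grip_width: 0.685
jaw now -31.72 delta cm [13.944 -0.02  -0.04 ] turn [-0.72  0.    0.03] | tcp [ 0.482  -0.2618  0.1744] j [-29.7  21.5 105.2   0.   53.3   2. ] F [-0.2 -0.1 -0.7] M [-0.043 -0.038 -0.036] grip 0.6852 t 1.7667
```

```bash
python3 -m creep '{"delta_pos":[[2.5,0,0],[2.5,0,0],[2.5,0,0],[2.5,0,0],[1.9,0,0],[1,0,0],[0.6,0,0],[0.4,0,0],[0,0,0],[0,0,0]],"turn":[[0,0,0],[0,0,0],[0,0,0],[0,0,0],[0,0,0],[0,0,0],[0,0,0],[0,0,0],[0,0,0],[0,0,0]]}' 6
python3 -m creep '{"delta_pos":[[0,0,0],[0,0,0],[0,0,0],[0,0,0],[0,0,0],[0,0,0],[0,0,0],[0,0,0]],"turn":[[0,0,0],[0,0,0],[0,0,0],[0,0,0],[0,0,0],[0,0,0],[0,0,0],[0,0,0]]}' 0
python3 -c "
from h import *
plan([.482,-.2613,.035],-31)"
```

```text
t: 2.6
tcp_pos: [0.4827, -0.2622, 0.0364]
orientation: [92.1, 89.9, -29.4]
force: [0.8, -0.1, 1.3]
grip_width: 0.684
t: 3.27
tcp_pos: [0.4818, -0.2616, 0.0361]
orientation: [-91.7, 90.0, 146.8]
force: [-2.1, 0.8, 5.0]
grip_width: 0.416
jaw now -31.52 delta cm [ 0.113 -0.001 -0.039] turn [-0.52 -0.    0.05] | tcp [ 0.4818 -0.2616  0.0361] j [-29.7  34.1 108.5   0.   37.4   1.8] F [-2.1  0.8  5. ] M [ 0.23   0.337 -0.044] grip 0.4162 t 3.2667
```

Gripped at 36.6 mm with low side force. Now turning clockwise.

```bash
python3 -m creep '{"delta_pos":[[0,0,0],[0,0,0],[0,0,0],[0,0,0],[0,0,0]],"turn":[[6,0,0],[6,0,0],[6,0,0],[6,0,0],[0,0,0]]}'
python3 -c "
from h import *
plan([.482,-.2613,.035],-31)"
python3 -m creep '{"delta_pos":[[0,0,0],[0,0,0],[0,0,0]],"turn":[[5,0,0],[5,0,0],[0,0,0]]}'
python3 -c "
from h import *
plan([.482,-.2613,.035],-31)"
```

```text
t: 3.68
tcp_pos: [0.4816, -0.2615, 0.0361]
orientation: [-69.0, 89.9, 145.1]
force: [-2.7, 2.0, 6.2]
grip_width: 0.417
jaw now -55.84 delta cm [ 0.109  0.008 -0.042] turn [-2.484e+01  1.000e-02  8.000e-02] | tcp [ 0.4816 -0.2615  0.0361] j [-29.7  34.1 108.6   0.   37.4  26.1] F [-2.7  2.   6.2] M [ 0.366  0.498 -0.022] grip 0.4174 t 3.6833
t: 3.93
tcp_pos: [0.4816, -0.2614, 0.0361]
orientation: [-59.4, 89.9, 144.8]
force: [-2.2, 2.5, 7.4]
grip_width: 0.414
jaw now -65.78 delta cm [ 0.11   0.009 -0.044] turn [-3.478e+01  2.000e-02  8.000e-02] | tcp [ 0.4816 -0.2614  0.0361] j [-29.7  34.1 108.6   0.   37.4  36. ] F [-2.2  2.5  7.4] M [ 0.396  0.461 -0.031] grip 0.4138 t 3.9333
```

```bash
python3 -m creep '{"delta_pos":[[0,0,0],[0,0,0],[0,0,0]],"turn":[[5,0,0],[5,0,0],[0,0,0]]}'
python3 -c "
from h import *
plan([.482,-.2613,.035],-31)"
```

```text
t: 4.18
tcp_pos: [0.4816, -0.2613, 0.0361]
orientation: [-52.4, 89.9, 141.8]
force: [-3.6, 3.1, 5.5]
grip_width: 0.415
jaw now -75.79 delta cm [ 0.111  0.007 -0.044] turn [-4.479e+01  2.000e-02  8.000e-02] | tcp [ 0.4816 -0.2613  0.0361] j [-29.7  34.1 108.6   0.   37.4  46. ] F [-3.6  3.1  5.5] M [ 0.495  0.444 -0.04 ] grip 0.4154 t 4.1833
```

```bash
python3 -m creep '{"delta_pos":[[0,0,0],[0,0,0],[0,0,0]],"turn":[[5,0,0],[4,0,0],[0,0,0]]}'
python3 -c "
from h import *
plan([.482,-.2613,.035],-31)"
```

```text
t: 4.43
tcp_pos: [0.4815, -0.2612, 0.0361]
orientation: [-44.6, 89.9, 140.6]
force: [-2.2, 1.8, 6.5]
grip_width: 0.413
jaw now -84.74 delta cm [ 0.109  0.012 -0.049] turn [-5.374e+01  3.000e-02  1.000e-01] | tcp [ 0.4815 -0.2612  0.0361] j [-29.7  34.1 108.6   0.   37.4  55. ] F [-2.2  1.8  6.5] M [ 0.63   0.399 -0.08 ] grip 0.413 t 4.4333
```

```bash
python3 -m creep '{"delta_pos":[[0,0,0],[0,0,0],[0,0,0]],"turn":[[4,0,0],[4,0,0],[0,0,0]]}'
python3 -c "
from h import *
plan([.482,-.2613,.035],-31)"
```

```text
t: 4.68
tcp_pos: [0.4815, -0.2612, 0.0361]
orientation: [-39.2, 89.9, 138.1]
force: [-2.2, 3.2, 7.1]
grip_width: 0.42
jaw now -92.74 delta cm [ 0.11   0.011 -0.048] turn [-6.174e+01  4.000e-02  1.000e-01] | tcp [ 0.4815 -0.2612  0.0361] j [-29.7  34.1 108.6   0.   37.4  63. ] F [-2.2  3.2  7.1] M [0.63  0.42  0.001] grip 0.4195 t 4.6833
```

```bash
python3 -m creep '{"delta_pos":[[0,0,0],[0,0,0],[0,0,0]],"turn":[[4,0,0],[4,0,0],[0,0,0]]}'
python3 -c "
from h import *
plan([.482,-.2613,.035],-31)"
```

```text
t: 4.93
tcp_pos: [0.4817, -0.2612, 0.0359]
orientation: [-33.5, 89.9, 135.9]
force: [-2.5, 4.4, 5.5]
grip_width: 0.421
jaw now -100.65 delta cm [ 0.091  0.005 -0.035] turn [-6.965e+01  3.000e-02  8.000e-02] | tcp [ 0.4817 -0.2612  0.0359] j [-29.7  34.2 108.6   0.   37.4  70.9] F [-2.5  4.4  5.5] M [0.554 0.357 0.003] grip 0.4208 t 4.9333
```

```bash
python3 -m creep '{"delta_pos":[[0,0,0],[0,0,0],[0,0,0]],"turn":[[4,0,0],[4,0,0],[0,0,0]]}'
python3 -c "
from h import *
plan([.482,-.2613,.035],-31)"
```

```text
t: 5.18
tcp_pos: [0.4812, -0.261, 0.0355]
orientation: [-14.8, 89.9, 146.7]
force: [-2.3, 4.5, 3.1]
grip_width: 0.414
jaw now -108.55 delta cm [ 0.051  0.001 -0.082] turn [-77.55   0.09   0.12] | tcp [ 0.4812 -0.261   0.0355] j [-29.7  34.2 108.6   0.   37.4  78.8] F [-2.3  4.5  3.1] M [0.429 0.523 0.04 ] grip 0.4142 t 5.1833
```

No clear stop signal in the moment yet, though z and force shifted after about 62°. I'll turn a little further, reading after each row, to tell slipping on the stop from free turning.

```bash
R='from h import *
s=sensors.sense(); print(s["joints"][5].round(2),s["ft_torque"].round(3),s["force"].round(1),"tau6",s["joint_torque"][[0,3,5]].round(3),round(s["grip_width"],4))'
python3 -c "$R"
python3 -m creep '{"delta_pos":[[0,0,0]],"turn":[[5,0,0]]}' >/dev/null; python3 -c "$R"
python3 -m creep '{"delta_pos":[[0,0,0]],"turn":[[5,0,0]]}' >/dev/null; python3 -c "$R"
python3 -m creep '{"delta_pos":[[0,0,0]],"turn":[[5,0,0]]}' >/dev/null; python3 -c "$R"
python3 -m creep '{"delta_pos":[[0,0,0]],"turn":[[5,0,0]]}' >/dev/null; python3 -c "$R"
python3 -m creep '{"delta_pos":[[0,0,0]],"turn":[[0,0,0]]}' >/dev/null; python3 -c "$R"
python3 -m creep '{"delta_pos":[[0,0,0]],"turn":[[-5,0,0]]}' >/dev/null; python3 -c "$R"
python3 -m creep '{"delta_pos":[[0,0,0]],"turn":[[5,0,0]]}' >/dev/null; python3 -c "$R"
python3 -m creep '{"delta_pos":[[0,0,0]],"turn":[[0,0,0]]}' >/dev/null; python3 -c "$R"
```

```text
78.81 [0.429 0.523 0.04 ] [-2.3  4.5  3.1] tau6 [-1.652 -0.272  0.922] 0.4142
83.55 [1.291 1.699 0.513] [-9.9  7.3 13.8] tau6 [-2.628  0.031 -1.651] 0.4166
88.76 [ 1.237 -0.033  0.454] [2.6 5.5 5.4] tau6 [-4.191 -0.659 -0.996] 0.4154
93.77 [1.269 0.433 0.562] [-4.2  8.2  2.8] tau6 [-3.146 -0.189 -0.721] 0.4154
98.77 [1.549 0.319 0.757] [-2.7  9.4  8.1] tau6 [-4.985 -0.723 -0.659] 0.4113
98.82 [ 0.88   0.213 -0.024] [0.2 4.9 0.4] tau6 [-2.425 -0.753  1.089] 0.4205
93.59 [0.791 0.217 0.   ] [-1.5  6.1 -0.2] tau6 [-2.226 -0.667  2.692] 0.4111
98.15 [0.963 0.126 0.042] [ 0.7  5.7 -1.6] tau6 [-3.003 -0.84  -3.895] 0.4108
98.76 [ 0.962  0.107 -0.051] [-0.3  5.9 -0.4] tau6 [-2.728 -0.802  0.673] 0.4181
```

While moving, Mz reached 0.5–0.75 N m, so the cap was slipping in the pads against its stop. My −5/+5 check may have backed it off slightly, so I'll push home once more and release.

```bash
R='from h import *
s=sensors.sense(); print(s["joints"][5].round(2),s["ft_torque"].round(3),s["force"].round(1),round(s["grip_width"],4))'
python3 -m creep '{"delta_pos":[[0,0,0]],"turn":[[4,0,0]]}' >/dev/null; python3 -c "$R"
python3 -m creep '{"delta_pos":[[0,0,0]],"turn":[[4,0,0]]}' >/dev/null; python3 -c "$R"
python3 -m creep '{"delta_pos":[[0,0,0],[0,0,0]],"turn":[[0,0,0],[0,0,0]]}' >/dev/null; python3 -c "$R"
python3 -m creep '{"delta_pos":[[0,0,0],[0,0,0],[0,0,0],[0,0,0],[0,0,0],[0,0,0]],"turn":[[0,0,0],[0,0,0],[0,0,0],[0,0,0],[0,0,0],[0,0,0]]}' 6
python3 -m creep '{"delta_pos":[[-1,0,0],[-2.5,0,0],[-2.5,0,0],[-2.5,0,0],[-2.5,0,0],[-2,0,0],[-1,0,0],[0,0,0]],"turn":[[0,0,0],[0,0,0],[0,0,0],[0,0,0],[0,0,0],[0,0,0],[0,0,0],[0,0,0]]}'
python3 -c "
from h import *
plan([.4664,.2008,.17],-10.7)"
```

```text
102.52 [-0.39  -1.478  0.483] [ 8.4 -1.5  2. ] 0.4179
106.66 [ 1.072 -0.017  0.904] [0.  7.1 3.7] 0.4169
106.56 [ 1.177 -0.128  0.018] [-0.3  5.2  1.4] 0.4124
t: 6.68
tcp_pos: [0.4823, -0.2621, 0.0357]
orientation: [-170.1, 90.0, -36.6]
force: [-0.1, -1.0, 0.4]
grip_width: 0.677
t: 7.35
tcp_pos: [0.4835, -0.2627, 0.1785]
orientation: [-163.5, 89.7, -30.0]
force: [0.9, 0.3, -0.4]
grip_width: 0.678
jaw now -136.5 delta cm [  0.726 -30.658  34.804] turn [54.2  -0.22  0.2 ] | tcp [ 0.4835 -0.2627  0.1785] j [-29.8  21.2 105.1  -0.   53.4 106.8] F [ 0.9  0.3 -0.4] M [ 0.103  0.017 -0.049] grip 0.6785 t 7.35
```

```bash
python3 -m creep '{"delta_pos":[[0,0,0],[0,0,0],[0,0,0],[0,0,0],[0,0,0],[0,0,0],[0,0,0],[0,0,0],[0,0,0]],"turn":[[-7,0,0],[-7,0,0],[-7,0,0],[-7,0,0],[-7,0,0],[-7,0,0],[-7,0,0],[-7,0,0],[-7,0,0]]}'
python3 -m creep '{"delta_pos":[[0,0,0],[0,0,0],[0,0,0],[0,0,0],[0,0,0],[0,0,0],[0,0,0],[0,0,0],[0,0,0],[0,0,0]],"turn":[[-7,0,0],[-7,0,0],[-7,0,0],[-7,0,0],[-7,0,0],[-7,0,0],[-7,0,0],[-7,0,0],[-7,0,0],[0,0,0]]}'
python3 -c "
from h import *
plan([.4664,.2008,.17],-10.7)"
```

```text
t: 8.1
tcp_pos: [0.4814, -0.2614, 0.1742]
orientation: [-46.5, 89.9, 150.3]
force: [0.6, -0.5, 0.3]
grip_width: 0.683
t: 8.93
tcp_pos: [0.4814, -0.2615, 0.1743]
orientation: [-107.8, 89.9, 151.9]
force: [-0.5, -0.3, 0.0]
grip_width: 0.681
jaw now -10.25 delta cm [  0.483  -9.7   -45.221] turn [ 0.45 -0.04  0.13] | tcp [ 0.4814 -0.2615  0.1743] j [-29.8  21.5 105.3  -0.   53.4 -19.5] F [-0.5 -0.3  0. ] M [-0.075 -0.037 -0.024] grip 0.6811 t 8.9333
```

```bash
python3 -m creep '{"delta_pos":[[0,-0.8,-3.75],[0,-0.8,-3.75],[0,-0.8,-3.75],[0,-0.8,-3.75],[0,-0.8,-3.75],[0,-0.8,-3.75],[0,-0.8,-3.75],[0,-0.8,-3.75],[0,-0.8,-3.75],[0,-0.8,-3.75],[0,-0.8,-3.75],[0,-0.9,-3.95]],"turn":[[0,0,0],[0,0,0],[0,0,0],[0,0,0],[0,0,0],[0,0,0],[0,0,0],[0,0,0],[0,0,0],[0,0,0],[0,0,0],[0.4,0,0]]}' 6
python3 -m creep '{"delta_pos":[[0,0,0],[0,0,0]],"turn":[[0,0,0],[0,0,0]]}'
python3 - <<'E'
from h import *
plan([.4664,.2008,.0155],-10.7)
im=camera("top")[:,:,::-1]; a=cv2.resize(im[170:270,230:350],(600,500),interpolation=cv2.INTER_CUBIC)
cv2.imwrite("pics/t1.png",a)
E
```

```text
t: 9.93
tcp_pos: [0.4684, 0.2018, 0.1749]
orientation: [-50.6, 89.9, -151.7]
force: [0.2, -0.5, -0.0]
grip_width: 0.685
t: 10.1
tcp_pos: [0.4685, 0.2019, 0.1748]
orientation: [-53.8, 89.9, -154.7]
force: [-0.5, -0.6, 0.1]
grip_width: 0.685
jaw now -10.86 delta cm [15.932 -0.165  0.132] turn [-0.16  0.04  0.06] | tcp [0.4685 0.2019 0.1748] j [ 22.   18.5 109.9  -0.   51.7  32.8] F [-0.5 -0.6  0.1] M [-0.096 -0.043  0.04 ] grip 0.6847 t 10.1
```

View pics/t1.png

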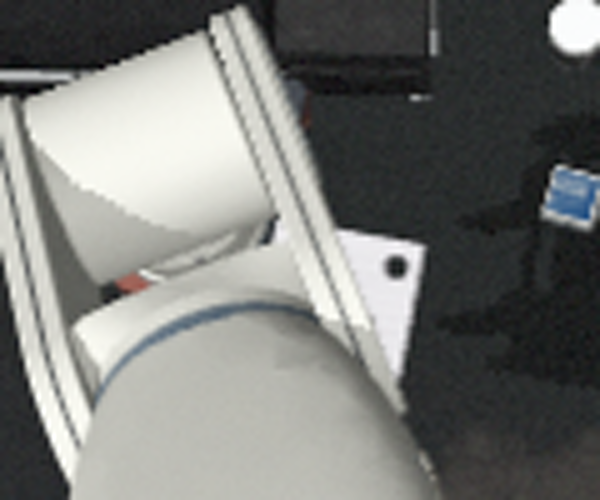

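Picture 4: the arm hides most of the cover. Hole B is visible at crop (397,266), which is where it was. Descending to the handle.

```bash
python3 -m creep '{"delta_pos":[[2.5,-0.16,0.13],[2.5,0,0],[2.5,0,0],[2.5,0,0],[2,0,0],[1.5,0,0],[1,0,0],[0.8,0,0],[0.4,0,0],[0.2,0,0],[0,0,0],[0,0,0]],"turn":[[0,0,0],[0,0,0],[0,0,0],[0,0,0],[0,0,0],[0,0,0],[0,0,0],[0,0,0],[0,0,0],[0,0,0],[0,0,0],[0,0,0]]}' 5
python3 - <<'E'
from h import *
plan([.4664,.2008,.0155],-10.7)
im=camera("side")[:,:,::-1]; cv2.imwrite("pics/s1.png",cv2.resize(im[190:310,240:400],(800,600),interpolation=cv2.INTER_CUBIC))
E
```

```text
t: 11.15
tcp_pos: [0.4679, 0.1993, 0.0173]
orientation: [121.8, 89.9, 20.9]
force: [0.4, 0.4, 0.0]
grip_width: 0.571
jaw now -10.92 delta cm [ 0.176 -0.178 -0.116] turn [-0.22 -0.03 -0.05] | tcp [0.4679 0.1993 0.0173] j [ 21.7  34.1 113.7  -0.   32.1  32.7] F [0.4 0.4 0. ] M [-0.082 -0.088  0.001] grip 0.5713 t 11.15
```

View pics/s1.png

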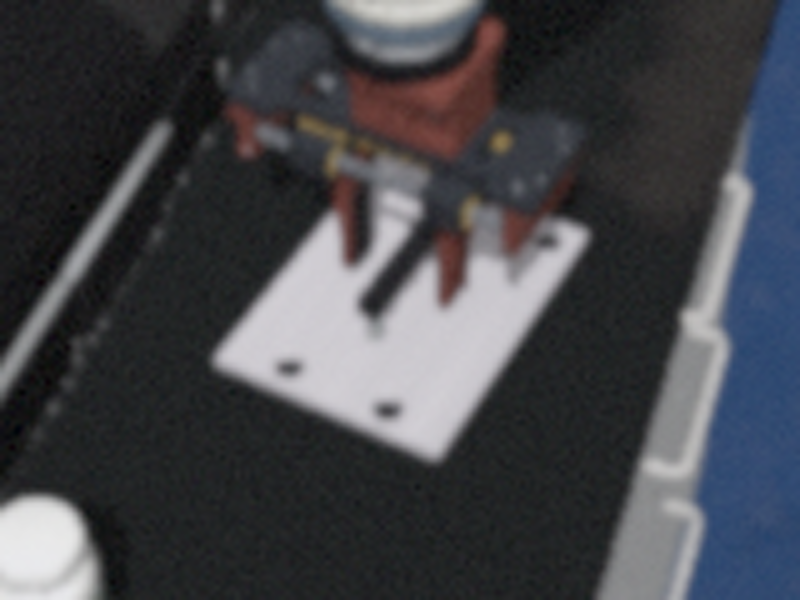

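Picture 5: the fingers straddle the bar, roughly centred. I'll apply the small correction and close.

```bash
python3 -m creep '{"delta_pos":[[0.15,-0.17,-0.1],[0,0,0],[0,0,0]],"turn":[[0,0,0],[0,0,0],[0,0,0]]}'
python3 -m creep '{"delta_pos":[[0,0,0],[0,0,0],[0,0,0],[0,0,0],[0,0,0],[0,0,0],[0,0,0],[0,0,0],[0,0,0],[0,0,0]],"turn":[[0,0,0],[0,0,0],[0,0,0],[0,0,0],[0,0,0],[0,0,0],[0,0,0],[0,0,0],[0,0,0],[0,0,0]]}' 0
python3 - <<'E'
from h import *
plan([.4664,.2008,.0155],-10.7)
E
```

```text
t: 11.45
tcp_pos: [0.4659, 0.2008, 0.0154]
orientation: [122.2, 90.0, 21.3]
force: [-0.7, 0.4, 0.3]
grip_width: 0.56
t: 12.28
tcp_pos: [0.4659, 0.2005, 0.0152]
orientation: [-52.3, 90.0, -153.2]
force: [0.9, -0.4, -0.1]
grip_width: 0.154
jaw now -10.91 delta cm [-0.035  0.042 -0.034] turn [-0.21  0.    0.01] | tcp [0.4659 0.2005 0.0152] j [ 21.9  34.3 113.9  -0.   31.8  32.9] F [ 0.9 -0.4 -0.1] M [-0.075 -0.075  0.025] grip 0.1539 t 12.2833
```

```bash
python3 -m creep '{"delta_pos":[[-0.3,0,0],[-0.7,0,0],[-1.2,0,0],[-1.7,0,0],[-1.9,0,0],[-1.9,0,0],[-1.6,0,0],[-1.1,0,0],[-0.6,0,0],[-0.2,0,0],[0,0,0]],"turn":[[0,0,0],[0,0,0],[0,0,0],[0,0,0],[0,0,0],[0,0,0],[0,0,0],[0,0,0],[0,0,0],[0,0,0],[0,0,0]]}'
python3 - <<'E'
from h import *
plan([.4823,-.2613,.128],1.64)
E
```

```text
t: 13.2
tcp_pos: [0.466, 0.2006, 0.1275]
orientation: [124.4, 90.0, 23.5]
force: [0.9, -0.5, -3.6]
grip_width: 0.159
jaw now -10.91 delta cm [-0.058 10.345 45.042] turn [-1.255e+01 -1.000e-02 -3.000e-02] | tcp [0.466  0.2006 0.1275] j [ 21.9  22.5 112.    0.   45.4  32.9] F [ 0.9 -0.5 -3.6] M [-0.053 -0.069 -0.035] grip 0.1588 t 13.2
```

```bash
python3 -m creep '{"delta_pos":[[0,0.115,0.5],[0,0.276,1.2],[0,0.413,1.8],[0,0.505,2.2],[0,0.551,2.4],[0,0.551,2.4],[0,0.551,2.4],[0,0.551,2.4],[0,0.551,2.4],[0,0.551,2.4],[0,0.551,2.4],[0,0.551,2.4]],"turn":[[0,0,0],[0,0,0],[0,0,0],[0,0,0],[0,0,0],[0,0,0],[0,0,0],[0,0,0],[0,0,0],[0,0,0],[0,0,0],[0,0,0]]}'
python3 -m creep '{"delta_pos":[[0,0.551,2.4],[0,0.551,2.4],[0,0.551,2.4],[0,0.551,2.4],[0,0.551,2.4],[0,0.505,2.2],[0,0.413,1.8],[0,0.345,1.5],[0,0.276,1.2],[0,0.184,0.8],[0,0.092,0.4],[0,0.06,0.24]],"turn":[[0,0,0],[0,0,0],[0,0,0],[0,0,0],[0,0,0],[0,0,0],[0,0,0],[0,0,0],[0,0,0],[0,0,0],[0,0,0],[0,0,0]]}'
python3 -m creep '{"delta_pos":[[0,0,0],[0,0,0],[0,0,0],[0,0,0],[0,0,0],[0,0,0],[0,0,0]],"turn":[[-1.5,0,0],[-3,0,0],[-3.5,0,0],[-3,0,0],[-1.5,0,0],[0,0,0],[0,0,0]]}'
python3 - <<'E'
from h import *
plan([.4823,-.2613,.0895],1.64)
for n in("top","side"):
    im=camera(n)[:,:,::-1]; cv2.imwrite(f"pics/{n}2.png",im)
t=cv2.imread("pics/top2.png")[180:280,370:490]; s=cv2.imread("pics/side2.png")[90:190,300:420]
cv2.imwrite("pics/z2.png",np.hstack([cv2.resize(q,(400,333),interpolation=cv2.INTER_CUBIC) for q in(t,s)]))
E
```

```text
t: 14.2
tcp_pos: [0.4738, -0.0567, 0.1263]
orientation: [-83.0, 89.9, 176.1]
force: [0.8, 0.5, -2.3]
grip_width: 0.159
t: 15.2
tcp_pos: [0.4818, -0.2616, 0.1268]
orientation: [-113.6, 89.9, 145.5]
force: [0.1, -0.5, -2.4]
grip_width: 0.154
t: 15.78
tcp_pos: [0.4823, -0.2607, 0.1271]
orientation: [-135.8, 90.0, 135.8]
force: [-0.3, -0.4, -2.4]
grip_width: 0.158
jaw now 1.58 delta cm [3.761e+00 2.000e-03 6.500e-02] turn [-0.06 -0.02  0.02] | tcp [ 0.4823 -0.2607  0.1271] j [-29.6  25.5 106.9   0.   47.7 -31.2] F [-0.3 -0.4 -2.4] M [-0.031 -0.069 -0.016] grip 0.1577 t 15.7833
```

View pics/z2.png

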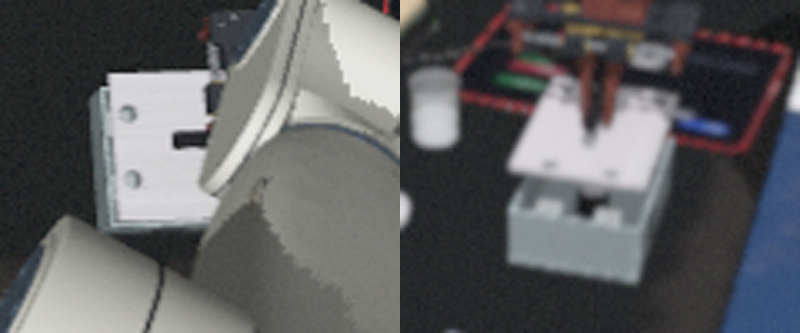

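Picture 6: the cover is held level over the box the right way round, with holes C and D at crop (133,180) and (127,114) in the top view. Descending to about 12 mm above the rim.

```bash
python3 -m creep '{"delta_pos":[[0.2,0,0.03],[0.4,0,0.03],[0.6,0,0],[0.7,0,0],[0.6,0,0],[0.5,0,0],[0.3,0,0],[0.2,0,0],[0.05,0,0],[0,0,0],[0,0,0],[0,0,0]],"turn":[[0,0,0],[0,0,0],[0,0,0],[0,0,0],[0,0,0],[0,0,0],[0,0,0],[0,0,0],[0,0,0],[0,0,0],[0,0,0],[0,0,0]]}'
python3 - <<'E'
from h import *
plan([.4823,-.2613,.0895],1.64)
ims={n:np.mean([camera(n)[:,:,::-1].astype(float) for _ in range(6)],0).astype(np.uint8) for n in("top","side")}
for n in ims: cv2.imwrite(f"pics/{n}3.png",ims[n])
t=ims["top"][200:260,390:440]; s=ims["side"][110:182,318:398]
cv2.imwrite("pics/z3.png",np.hstack([cv2.resize(t,(400,480),interpolation=cv2.INTER_CUBIC),cv2.resize(s,None,fx=5,fy=5,interpolation=cv2.INTER_CUBIC)[:,:400].repeat(1,0)[:360].copy() if 0 else cv2.copyMakeBorder(cv2.resize(s,(400,360),interpolation=cv2.INTER_CUBIC),0,120,0,0,cv2.BORDER_CONSTANT)]))
E
```

```text
t: 16.88
tcp_pos: [0.4826, -0.262, 0.092]
orientation: [60.1, 90.0, -28.3]
force: [0.2, -0.1, -3.3]
grip_width: 0.159
jaw now 1.59 delta cm [ 0.247 -0.025 -0.071] turn [-0.05  0.02 -0.03] | tcp [ 0.4826 -0.262   0.092 ] j [-29.7  28.7 107.7   0.   43.6 -31.3] F [ 0.2 -0.1 -3.3] M [-0.066 -0.114 -0.01 ] grip 0.159 t 16.8833
```

View pics/z3.png

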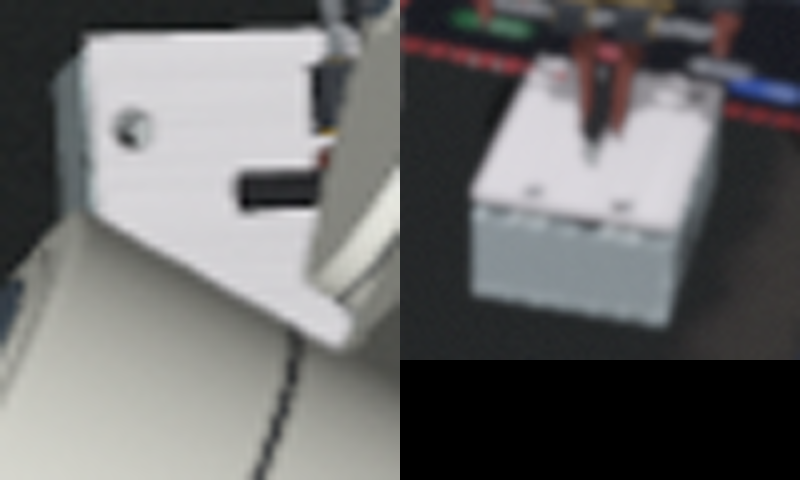

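Picture 7: hole D is at crop (131,129) in the top view, with its thread dark inside it. The side view shows the plate parallel to the rim with a small gap, and holes C and D at (622,207) and (535,191). I'll compare these with predictions for a perfectly placed cover.

```bash
python3 - <<'E'
from h import *
from itertools import product
a=np.radians(1.64); box=[.4823,-.2613,0,a]
t=cv2.imread("pics/top3.png"); s=cv2.imread("pics/side3.png"); s0=cv2.imread("pics/side0.png")
cz=.092-.0153; C=[*box[:2],cz,a]
corn=np.array([[x,y,.005] for x in(-.067,.067) for y in(-.09,.09)])
f=lambda p,x0,y0,k:((p-[x0,y0]+.5)*k-.5).round(1).tolist()
print("underside",cz)
for n,o in(("top",(390,200,8)),("side",(318,110,5))):
    print(n,"holes top",f(proj(n,local(H+[0,0,.005],C)),*o),"\n bottom",f(proj(n,local(H,C)),*o),"\n threads",f(proj(n,local(H+[0,0,.064],box)),*o),"\n corners",f(proj(n,local(corn,C)),*o))
    R=8/o[2]
    for ax in((.01,0),(0,.01)):
        print("  px per cm",ax,((proj(n,local(H[3:]+[*ax,0],C))-proj(n,local(H[3:],C)))*o[2]).round(1))
# box in the side view (first picture) : rim corners predicted
print("side box rim corners in d-crop",f(proj("side",local(corn+[0,0,.059],box)),320,120,5))
# overlay
c8=np.array([[8*np.cos(i),8*np.sin(i),5] for i in np.linspace(0,6.28,40)])/1000
vis=[]
for n,im,(x0,y0,k),(w,h) in(("top",t,(390,200,8),(50,60)),("side",s,(318,110,5),(80,72))):
    v=cv2.resize(im[y0:y0+h,x0:x0+w],(w*k,h*k),interpolation=cv2.INTER_CUBIC)
    P=lambda L,pose,col:cv2.polylines(v,[(np.array(f(proj(n,local(L,pose)),x0,y0,k))*16).round().astype(np.int32)],True,col,1,cv2.LINE_AA,4)
    for hh in H: P(c8+hh,C,(0,0,255)); P(c8*[.5,.5,0]+hh+[0,0,.064],box,(0,160,0))
    P(corn[[0,1,3,2]],C,(255,0,0)); P(corn[[0,1,3,2]]+[0,0,.059],box,(0,160,0))
    vis.append(cv2.copyMakeBorder(v,0,480-h*k,0,0,cv2.BORDER_CONSTANT))
cv2.imwrite("pics/z4.png",np.hstack(vis))
E
```

```text
underside 0.0767
top holes top [[543.9, 326.0], [518.0, 68.1], [144.3, 285.5], [132.8, 130.8]] 
 bottom [[539.8, 327.6], [514.0, 70.6], [141.7, 287.2], [130.2, 133.2]] 
 threads [[529.3, 331.5], [504.0, 77.0], [135.2, 291.5], [123.9, 138.9]] 
 corners [[588.3, 369.6], [112.0, 383.6], [552.7, 23.9], [87.1, 38.2]]
  px per cm (0.01, 0) [[ -1.9 -25.4]]
  px per cm (0, 0.01) [[-25.9   0.8]]
side holes top [[294.0, 90.0], [155.7, 69.6], [221.2, 200.2], [132.2, 186.0]] 
 bottom [[293.4, 96.1], [155.4, 75.6], [220.8, 206.6], [131.9, 192.3]] 
 threads [[291.9, 111.5], [154.7, 91.0], [219.6, 222.6], [131.3, 208.2]] 
 corners [[321.6, 82.9], [272.5, 221.8], [137.6, 55.9], [72.2, 189.4]]
  px per cm (0.01, 0) [[-14.6  -2.4]]
  px per cm (0, 0.01) [[-3.7  8.1]]
side box rim corners in d-crop [[309.4, 54.4], [260.4, 194.2], [126.7, 27.2], [61.8, 161.6]]
```

View pics/z4.png

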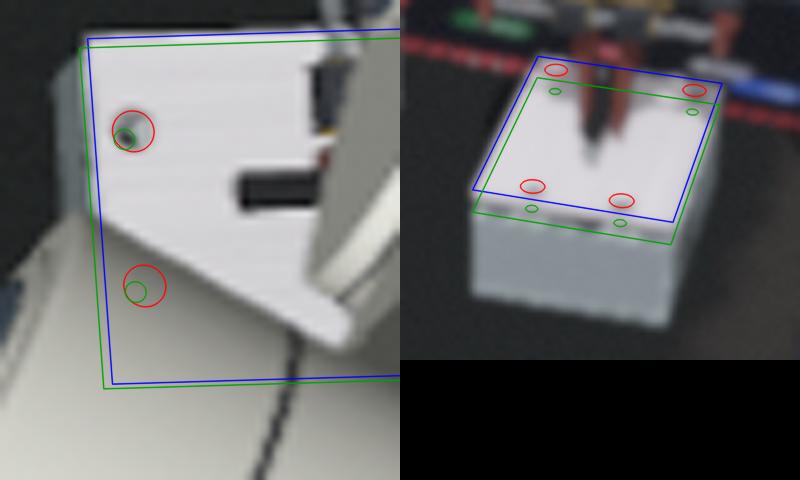

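Picture 8 (overlay): hole D, thread D and the plate corner match the prediction to about 1 mm in the top view. In the side view the plate corners match, and the near holes sit about 2 px (crop) lower. I'll check height and level numerically by matching a rendered plate outline to the edges.

```bash
python3 - <<'E'
from h import *
t=cv2.imread("pics/top3.png",0).astype(float); s=cv2.imread("pics/side3.png",0).astype(float)
a=np.radians(1.64); C=[.4823,-.2613,.0767,a]; box=[.4823,-.2613,0,a]
def prof(n,im,P0,d,label):   # profile through predicted point P0 along image dir d, pixel offsets
    o=np.arange(-6,7.1,1.); q=P0+o[:,None]*d
    v=cv2.remap(im.astype(np.float32),q[:,0].astype(np.float32)[None],q[:,1].astype(np.float32)[None],cv2.INTER_LINEAR)[0]
    print(label,v.round(0).astype(int).tolist())
dn=np.array([0,1.]); rt=np.array([1.,0])
for x in(-.05,-.0,.05):
    p=proj("side",local([[x,.09,.005],[x,.09,0]],C)); r=proj("side",local([[x,.09,.064]],box))
    prof("side",s,p[0],dn,f"near edge x={x} underside at {p[1,1]-p[0,1]:.1f} rim at {r[0,1]-p[0,1]:.1f}:")
for x in(.05,-.05): prof("side",s,proj("side",local([[x,-.09,.005]],C))[0],dn,f"far edge x={x}")
for y in(.05,0): prof("side",s,proj("side",local([[.067,y,.005]],C))[0],rt,f"+x edge y={y}"); 
for y in(.0,-.03,.05): prof("side",s,proj("side",local([[-.067,y,.005]],C))[0],rt,f"-x edge y={y}")
for x in(.05,.03,0.01): prof("top",t,proj("top",local([[x,.09,.005]],C))[0],rt,f"top +y edge x={x}")
for y in(.08,.06,.03): prof("top",t,proj("top",local([[.067,y,.005]],C))[0],dn,f"top +x edge y={y}")
E
```

```text
near edge x=-0.05 underside at 1.3 rim at 4.5: [215, 216, 217, 217, 217, 214, 208, 189, 161, 138, 139, 146, 146, 143]
near edge x=-0.0 underside at 1.3 rim at 4.5: [216, 216, 216, 216, 216, 214, 206, 186, 152, 130, 138, 152, 151, 144]
near edge x=0.05 underside at 1.3 rim at 4.5: [215, 216, 217, 216, 216, 213, 205, 186, 155, 129, 130, 144, 149, 146]
far edge x=0.05 [44, 36, 28, 28, 37, 71, 123, 157, 159, 146, 142, 145, 149, 159]
far edge x=-0.05 [40, 58, 91, 113, 106, 86, 88, 110, 116, 110, 116, 136, 157, 177]
+x edge y=0.05 [38, 37, 38, 40, 49, 87, 146, 191, 212, 217, 217, 216, 216, 217]
+x edge y=0 [37, 36, 28, 27, 44, 90, 148, 190, 209, 215, 215, 215, 215, 215]
-x edge y=0.0 [214, 214, 213, 212, 210, 205, 190, 163, 127, 93, 66, 46, 39, 38]
-x edge y=-0.03 [212, 211, 210, 209, 206, 198, 179, 143, 99, 60, 41, 38, 37, 39]
-x edge y=0.05 [217, 217, 215, 214, 212, 207, 192, 165, 132, 108, 94, 79, 60, 44]
top +y edge x=0.05 [36, 50, 86, 101, 103, 154, 189, 205, 210, 212, 212, 212, 212, 211]
top +y edge x=0.03 [35, 50, 91, 102, 105, 129, 179, 201, 180, 127, 102, 146, 177, 184]
top +y edge x=0.01 [35, 55, 86, 100, 102, 147, 192, 208, 211, 211, 211, 211, 211, 211]
top +x edge y=0.08 [34, 34, 35, 35, 34, 67, 174, 210, 214, 213, 212, 211, 212, 213]
top +x edge y=0.06 [34, 34, 35, 31, 35, 38, 181, 211, 214, 213, 211, 210, 212, 212]
top +x edge y=0.03 [33, 34, 35, 36, 36, 61, 172, 212, 214, 212, 211, 210, 212, 213]
```

```bash
python3 - <<'E'
from h import *
def edge(n,im,X,hi_sign,d):
    P0=proj(n,X)[0]; o=np.arange(-3,3.01,.1); q=(P0+o[:,None]*d).astype(np.float32)
    v=cv2.remap(im.astype(np.float32),q[:,:1].T.copy(),q[:,1:].T.copy(),cv2.INTER_LINEAR)[0]
    hi=v[-8:].mean(); g=np.abs(v-160); return o[g.argmin()]
dn=np.array([0,1.]); rt=np.array([1.,0])
for lab,f,C in(("start","0",[.4664,.2008,0,np.radians(-10.69)]),("now","3",[.4823,-.2613,.0767,np.radians(1.64)])):
    t=cv2.imread(f"pics/top{f}.png",0); s=cv2.imread(f"pics/side{f}.png",0)
    print(lab,"top +y edge",[edge("top",t,local([[x,.09,.005]],C),1,rt).round(2) for x in(.055,.05,.015,.01)],
      "top +x edge",[edge("top",t,local([[.067,y,.005]],C),1,dn).round(2) for y in(.08,.065,.05,.035)],
      "side +x edge",[edge("side",s,local([[.067,y,.005]],C),1,rt).round(2) for y in(.06,.05,.03,.0)],
      "side near",[edge("side",s,local([[x,.09,.005]],C),1,dn).round(2) for x in(-.055,-.01,.015,.05)],
      "side far", [edge("side",s,local([[x,-.09,.005]],C),1,dn).round(2) for x in(.05,.055)])
b=[.4823,-.2613,.064,np.radians(1.64)]; t=cv2.imread("pics/top0.png",0); s=cv2.imread("pics/side0.png",0)
p=np.array([dark(cv2.imread("pics/top3.png"),*(proj("top",local(H[3:],b))[0]),1.5)]); print("thread D now",p,"pred",proj("top",local(H[3:],b)))
E
```

```text
start top +y edge [np.float64(0.0), np.float64(0.1), np.float64(0.0), np.float64(-0.1)] top +x edge [np.float64(0.0), np.float64(-0.2), np.float64(-0.2), np.float64(-0.1)] side +x edge [np.float64(1.0), np.float64(0.8), np.float64(0.8), np.float64(0.9)] side near [np.float64(1.4), np.float64(1.5), np.float64(1.5), np.float64(1.5)] side far [np.float64(0.6), np.float64(0.6)]
now top +y edge [np.float64(-0.8), np.float64(-0.9), np.float64(-0.4), np.float64(-0.8)] top +x edge [np.float64(-0.2), np.float64(-0.2), np.float64(-0.2), np.float64(-0.1)] side +x edge [np.float64(0.3), np.float64(0.3), np.float64(0.2), np.float64(0.3)] side near [np.float64(2.0), np.float64(1.6), np.float64(2.2), np.float64(1.8)] side far [np.float64(1.9), np.float64(2.6)]
thread D now [[405.41151386 216.75906183]] pred [[405.0542283  216.93073099]]
```

The top and side views both suggest the cover sits about 1 mm too far in +y, against a 4 mm tolerance. I'll trim that, lower it 1.5 mm, let it settle and check once more.

```bash
python3 -m creep '{"delta_pos":[[0.05,-0.02,0.05],[0.1,-0.02,0.05],[0,0,0],[0,0,0],[0,0,0],[0,0,0],[0,0,0],[0,0,0],[0,0,0],[0,0,0]],"turn":[[0,0,0],[0,0,0],[0,0,0],[0,0,0],[0,0,0],[0,0,0],[0,0,0],[0,0,0],[0,0,0],[0,0,0]]}'
python3 - <<'E'
from h import *
plan([.4823,-.2613,.0895],1.64); print(sensors.sense()['dq'].round(3))
ims={n:np.mean([camera(n)[:,:,::-1].astype(float) for _ in range(6)],0).astype(np.uint8) for n in("top","side")}
a=np.radians(1.64); C=[.4823,-.2613,.0752,a]; box=[.4823,-.2613,0,a]
c8=np.array([[8*np.cos(i),8*np.sin(i),5] for i in np.linspace(0,6.28,40)])/1000
vis=[]
for n,(x0,y0,k),(w,h) in(("top",(398,205,20),(20,20)),("side",(325,135,8),(50,50))):
    im=ims[n]; v=cv2.resize(im[y0:y0+h,x0:x0+w],(w*k,h*k),interpolation=cv2.INTER_CUBIC); vis.append(v.copy())
    P=lambda L,pose,col:cv2.polylines(v,[(((proj(n,local(L,pose))-[x0,y0]+.5)*k-.5)*16).round().astype(np.int32)],True,col,1,cv2.LINE_AA,4)
    for hh in H: P(c8+hh,C,(0,0,255)); P(c8*[.5,.5,0]+hh+[0,0,.064],box,(0,160,0))
    if n=="top": vis.append(v)
cv2.imwrite("pics/z5.png",cv2.resize(np.hstack(vis[:2]),(800,400)))
cv2.imwrite("pics/side5.png",ims["side"])
E
```

```text
t: 18.32
tcp_pos: [0.482, -0.2629, 0.0902]
orientation: [47.4, 90.0, -41.0]
force: [-0.5, 0.4, -2.3]
grip_width: 0.162
jaw now 1.59 delta cm [ 0.071  0.035 -0.158] turn [-0.05  0.   -0.  ] | tcp [ 0.482  -0.2629  0.0902] j [-29.9  28.9 107.7  -0.   43.4 -31.4] F [-0.5  0.4 -2.3] M [-0.095 -0.058 -0.015] grip 0.1616 t 18.3167
[ 0.045  0.072  0.019 -0.026 -0.132 -0.022]
```

View pics/z5.png

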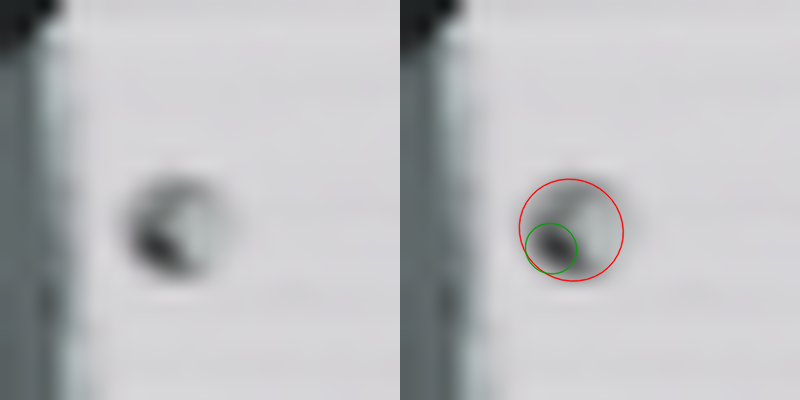

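Picture 9: hole D (crop centre about (175,228)) is within 0.6 mm of its predicted place, and the thread shows inside it at (155,247). The trim slightly overshot, so I'll move back 0.7 mm, settle and hand in.

```bash
python3 -m creep '{"delta_pos":[[0,0,-0.07],[0,0,0],[0,0,0],[0,0,0],[0,0,0],[0,0,0],[0,0,0],[0,0,0],[0,0,0],[0,0,0]],"turn":[[0,0,0],[0,0,0],[0,0,0],[0,0,0],[0,0,0],[0,0,0],[0,0,0],[0,0,0],[0,0,0],[0,0,0]]}'
python3 - <<'E'
from h import *
plan([.4823,-.2613,.0895],1.64)
# has anything else moved? compare side views away from the arm
from rig import ticket
print(ticket.finish_job())
E
```

```text
t: 19.75
tcp_pos: [0.4819, -0.2622, 0.0902]
orientation: [166.0, 90.0, 77.6]
force: [0.3, -0.0, -2.8]
grip_width: 0.161
jaw now 1.59 delta cm [ 0.066  0.038 -0.09 ] turn [-0.05 -0.   -0.  ] | tcp [ 0.4819 -0.2622  0.0902] j [-29.8  28.9 107.8   0.   43.4 -31.4] F [ 0.3 -0.  -2.8] M [-0.029 -0.065 -0.026] grip 0.1613 t 19.75
the job is handed in; nothing more can be done
None
```

I screwed the can's cap fully home, then picked up the cover by its handle. The arm is now holding it level and right way round about 11 mm above the box's rim. I handed the job in at about 19.8 s.

**Cap:** I turned it about 105° clockwise in total, more than the 69° it could have needed. From about 82° on, the wrist moment rose to 0.5–0.9 N m as the pads slipped on the cap, so it was against its stop. One small back-and-forth check may have loosened it slightly, so I turned it clockwise again until the moment rose. The cap's angle cannot be seen in the pictures, so this rests on the moment alone.

**Cover:**
- **Hold:** The last readings show the arm at rest, the jaws within 0.1° of the box's yaw, and a wrist force of 2.8 N, about the cover's weight. That means it is not touching the box.
- **Hole D:** In the last top picture, hole D was within about 0.6 mm of its ideal place, with its thread visible inside. I then moved the cover back 0.7 mm and took no picture after that.
- **Holes A, B and C:** The arm hid these from the top camera at the final pose. Their alignment follows from the fitted poses, hole D and the plate edges.

**Disagreements:** The plate edges in both views had suggested the cover was 1.5–2.5 mm off towards +y, while hole D suggested 0.7 mm. After the trims, the measured tool position was 0.9 mm off towards −y. All of these are within the 4 mm tolerance.

I did not make a final picture check that the other objects were undisturbed. No unexpected contact forces showed up in the readings.

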